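Roll the blue-capped bread tin home with the paddle

TASK

Pick up the wooden paddle and use it to gently roll the blue-capped round bread tin along its lane of the slatted rack until it drops into the gap just before the end board. Keep the gripper off both tins and leave the red-capped tin where it is. Then stand the paddle upright on the bench again and let go.

Things in the scene. Friction and masses are not known exactly. Their poses are not given: they have to be found in the camera images.
- tin: The tin to roll: round steel bread tin with BLUE end caps, diameter 40 mm, length 100 mm, about 0.25 kg, lying across one of the rack's two lanes (either one). Origin on its axis at mid-length; x along its axis (y and z turn as it rolls). It rolls freely and runs on if pushed fast: above 0.3 m/s is not gentle.
- tin_red: The bystander: the same tin with RED end caps, 40 mm diameter, 100 mm long, lying in the other lane. Origin on its axis at mid-length, x along its axis. Must stay where it is.
- paddle_center (a point): Centre (half-way up) of the wooden paddle standing free and upright on the bench to the robot's right, 120 mm tall, 0.18 kg, z up. Lower half: pale blade 80 mm wide (x), 30 mm thick (y), 60 mm high, flat faces to +y and -y. Upper half: dark grip 50 mm wide (x), 24 mm thick (y), from 0 to 60 mm above this point.
- rack: Fixed slatted rack; origin on the bench under its middle, z up. Two lanes along its y, centred at x -59 and +59 mm, 106 mm wide between rails (tops 52 mm up). Slat tops 30 mm up, from y -170 (open end) to +123 mm; then a 24 mm gap, then the end board, 75 mm high, inner face at y +157. Tins start at y -70 to 0, axis 50 mm up, and roll to +y. Home: axis at y +135, 46 mm up, sunk in the gap.
There are look-alikes about, which are no part of the job. What is shaped like the part that bears paddle_center but green or yellow is not meant. What is shaped like the tin but orange is not meant.

How it is judged:
By the outcome, as a careful person would: the job done as asked, in the order asked, and still so for the second after the job is handed in, with the robot touching nothing.
It also fails if it takes over 64 s, if anything falls off the work surface, if the arm or the gripper's body presses on something with over 40 N, if the wrist force passes 120 N, or if a joint passes its speed limit or range.

ROBOT

A 6-joint arm with a two-finger parallel gripper is mounted at the origin on the work surface. World frame = base frame: x ahead of the robot, y to its left, z up, the work surface at z = 0. Lengths are in m, angles in rad, forces in N, time in s.
With the tool pointing down it reaches from about 0.25 to 0.725 m from the base axis. Payload 4 kg.
Tool frame: the origin (TCP) lies on the centre line of the jaws, within the pads' length; the fingertips stand 17 mm ahead of it and the grasp point (between the pads) lies 2 mm behind it; z points along the fingers, y is the line along which they close (so a half turn about z gives the same grasp; the last joint's range is limited). The gripper opens to 85 mm and grips with 20 to 120 N. Pads are 22 mm wide; open, the fingers measure 114 mm over their backs; the gripper's body (76 mm by 85 mm) begins 54 mm behind the grasp point. The pads swing forward as they close: fully open they stand 13 mm farther back than shut.
Start: joints at [-1.259, 0.241, 0.005, 1.335, 0, 1.571], TCP at [0.153, -0.476, 0.248] pointing down, gripper open.
Joint ranges: [-2.72, 2.72], [-1.05, 1.87], [-1.09, 1.28], [-1.99, 2.15], [-1.42, 1.44], [-3.14, 3.14]. Speed limits (rad/s): [2.79, 2.79, 3.14, 3.14, 3.14, 3.14].

INTERFACE

Orientations are given as a unit quaternion [x, y, z, w].
In Python, from workcell import get_obs, imaging, order gives the robot as it stands.
- The arm moves only by the tool apply_moves, never from a script. Its argument "targets" is a list that holds one entry, the list of rows, each a list of 5 numbers: the shift along the world's x, y, z in units of 40 mm (1.0 is 40 mm), then the turn about the world's z in degrees, then the gripper command: -1 is shut, 1 is fully open, values between are in proportion. In form: [[[dx, dy, dz, turn, fingers], ...]]. A call has 1 to 8 rows; each row shifts and turns the commanded pose from where the row before left it; what a row does not reach is not made up. A row lasts 1/12 s, in which the tool goes at most 41.7 mm and 7.16 degrees, less where a joint would pass 70% of its speed; a pose out of reach is approached as far as the arm can. A call is refused whole if a number of a shift passes 1 or a number of a turn 7.16, either way. A call with a gripper value outside its range is refused whole. The fingers move at their own pace and stop on an object; the grip force is fixed at half the most. Time passes only in rows, so rows that do not move let the fingers close. It gives the time, the measured TCP pose, the force, the opening and the grip force at its end, in the units of the state.
- get_obs(): the state, without advancing time (a new reading comes with each control period).
- imaging.camera(name): name is "side" or "top"; returns (picture, depth): 400x640x3 uint8, blue, green, red; 400x640 float32, m along the optical axis (not along the pixel's ray), 0 where there is no reading.
- imaging.get_calibration(name): a dict with "camera_matrix" (3x3 intrinsics, pixels), "eye" and "rotation" of the camera in the world. Camera axes: x right, y down, z forward; pixel columns grow to the right and rows downward; lengths in m; the calibration is good to about 2 mm. A picture is of the moment at which its call begins. get_calibration takes no time and is no camera call.
- order.job_done(): hands the job in; it is judged then, once.
The state is a dict: "clock": time; "joint_pos": joint angles; "joint_vel": joint speeds; "tau": joint torques, N m; "eef_pos": TCP position; "tool_rot": TCP orientation; "ft_force": force on the tool from outside, world axes, zero at the start; "ft_torque": the same for the moment, N m; "grip_width": finger opening in m; "grasp_force": force on a finger pad.
Only numpy, scipy, OpenCV 4.12 (cv2) and the standard library are available. Lean on these libraries where they do the work, as an engineer would, in place of code of your own. Each camera call takes 0.05 s, during which the arm holds its last target. There are 200 camera calls.

## Working session

There is one attempt and no reset: what is moved stays moved. The work goes in short steps, Python scripts to look and compute and a tool call to move; the robot and the scene stay as the last step left them, time stands still between calls to the robot, and variables do not carry over. Pictures are saved under pics/ and viewed, at most 10 in all, crops included, and the job is handed in when it is done.

Besides the shell and the picture viewer there is one more tool, called after "Call:" as name([rows], argument=value, ...), one row to a line, values as JSON. apply_moves: Moves the arm, as the interface text tells. Its arguments: {"type":"object","properties":{"targets":{"type":"array","items":{"type":"array","items":{"type":"array","items":{"type":"number"}}}}},"required":["targets"]}

```bash
mkdir -p pics
cat > h.py <<'E'
import numpy as np, cv2
from workcell import get_obs, imaging, order
def look(n):
    p,d=imaging.camera(n); c=imaging.get_calibration(n)
    K=np.array(c["camera_matrix"]);R=np.array(c["rotation"]);e=np.array(c["eye"])
    v,u=np.mgrid[:400,:640]
    r=np.stack([(u-K[0,2])/K[0,0],(v-K[1,2])/K[1,1],np.ones(u.shape)],-1)*d[...,None]
    return p,d,r@R.T+e
E
python3 - <<'E'
from h import *
for n in("top","side"):
    p,d,X=look(n); cv2.imwrite(f"pics/{n}0.png",p); np.save(n+"0.npy",X); print(imaging.get_calibration(n))
print(get_obs())
E
```

```text
Traceback (most recent call last):
  File "h.py", line 8, in look
    return p,d,r@R.T+e
               ~^~~~
ValueError: matmul: Input operand 1 has a mismatch in its core dimension 0, with gufunc signature (n?,k),(k,m?)->(n?,m?) (size 4 is different from 3)
```

Rotation is a quaternion.

```bash
sed -i 's/R=np.array(c\["rotation"\])/R=Rotation.from_quat(c["rotation"]).as_matrix()/; 1a from scipy.spatial.transform import Rotation' h.py
python3 - <<'E'
from h import *
for n in("top","side"):
    p,d,X=look(n); cv2.imwrite(f"pics/{n}0.png",p); np.save(n+"0.npy",X); print(imaging.get_calibration(n))
    print(X[200,320],X[350,100])
print(get_obs())
E
```

```text
{'camera_matrix': array([[457.40917108,   0.        , 316.78543293],
       [  0.        , 457.40917108, 199.78878545],
       [  0.        ,   0.        ,   1.        ]]), 'eye': array([ 0.2991727 , -0.14281253,  1.0685373 ]), 'rotation': array([ 0.70723814, -0.70198476,  0.05964808, -0.05893827])}
[ 0.48015329 -0.15085481 -0.00183945] [ 0.13469773  0.34109597 -0.00138323]
{'camera_matrix': array([[476.14734929,   0.        , 316.47537124],
       [  0.        , 476.14734929, 200.26238387],
       [  0.        ,   0.        ,   1.        ]]), 'eye': array([0.37926246, 0.72648227, 0.59323241]), 'rotation': array([-0.05625895,  0.86981918, -0.48944297,  0.02636473])}
[ 0.486588   -0.24748335 -0.00163551] [7.75174434e-01 2.55010550e-01 6.53221390e-04]
{'clock': 0.15, 'joint_pos': array([-1.25902933e+00,  2.41255273e-01,  4.03880083e-03,  1.33518045e+00,
       -5.11041442e-06,  1.57079537e+00]), 'joint_vel': array([ 0.00185803, -0.00336026,  0.00487004, -0.00142573,  0.00022882,
       -0.00082015]), 'tau': array([-2.51056090e-04, -3.72635615e+01,  2.52638769e+01,  1.23749545e-02,
        2.23811634e-05, -1.33581645e-05]), 'eef_pos': array([ 0.15323356, -0.47547649,  0.24761172]), 'tool_rot': array([ 9.87874360e-01,  1.55253368e-01, -1.26772559e-04, -7.90198122e-04]), 'ft_force': array([-1.08206571,  0.53185186,  0.58126398]), 'ft_torque': array([ 0.027592  , -0.06731184, -0.00188533]), 'grasp_force': 0.0, 'grip_width': 0.08540882039523391}
```

View pics/top0.png

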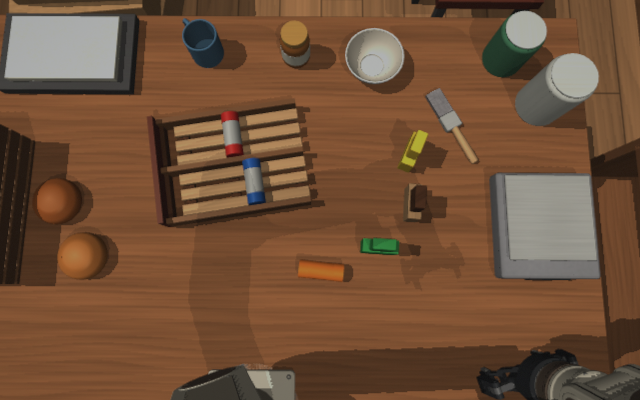

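View pics/side0.png

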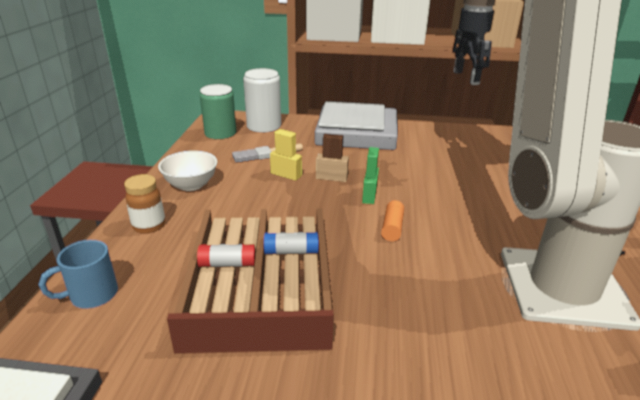

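The top view shows the blue tin at (254,181) in the near lane and the red tin at (232,134). The paddle is at (415,203), the yellow decoy at (413,150), the green one at (380,247), and the end board at the left (x≈160). The side view agrees.

Run:
```python
from h import *
X=np.load("top0.npy"); p=cv2.imread("pics/top0.png"); S=np.load("side0.npy"); ps=cv2.imread("pics/side0.png")
def rect(m,nm,X=X):
    q=X[m]; r=cv2.minAreaRect(q[:,:2].astype(np.float32)); print(nm,len(q),np.round(r[0],4),np.round(r[1],4),round(r[2],2),'z',np.round(np.percentile(q[:,2],[2,50,98]),4))
v,u=np.mgrid[:400,:640]
box=lambda a,b,c,d:(u>=a)&(u<=c)&(v>=b)&(v<=d)
Z=X[...,2]
P=box(395,178,440,228)
rect(P&(Z>.1),"grip top");rect(P&(Z>.045)&(Z<.07),"blade top")
h=cv2.cvtColor(p,cv2.COLOR_BGR2HSV)
blue=(h[...,0]>105)&(h[...,0]<130)&(h[...,1]>120)&box(235,150,275,210)
red=((h[...,0]<6)|(h[...,0]>174))&(h[...,1]>190)&(h[...,2]>100)&box(215,105,250,162)
rect(blue&(Z>.05),"bluecaps");rect(red&(Z>.05),"redcaps")
rk=box(140,90,320,235)
rect(rk&(Z>.066)&(u<185),"board");rect(rk&(Z>.045)&(Z<.058),"rails")
rect(rk&(Z>.025)&(Z<.036),"slats")
rect(rk&(Z>.02),"rack all")
rect(box(395,125,432,175)&(Z>.015),"yellow");rect(box(355,235,402,258)&(Z>.015),"green");rect(box(290,255,350,285)&(Z>.012),"orange")
# side paddle
m=(S[...,2]>.02)&(S[...,2]<.2)&(abs(S[...,0]-X[203,415,0])<.06)&(abs(S[...,1]-X[203,415,1])<.06)
rect(m,"side paddle",S); rect(m&(S[...,2]>.07),"side grip",S); rect(m&(S[...,2]<.055),"side blade",S)
```

```text
grip top 324 [ 0.3842 -0.2691] [0.0481 0.3007] 43.03 z [0.102  0.1201 1.0685]
blade top 240 [ 0.47   -0.3611] [0.0306 0.0798] 86.33 z [0.0458 0.06   0.0674]
bluecaps 316 [ 0.4225 -0.0461] [0.3072 0.0621] 26.68 z [0.0543 0.0673 0.0733]
redcaps 198 [ 0.4774 -0.0197] [0.4295 0.0565] 27.15 z [0.0603 0.0678 0.0732]
board 736 [0.4253 0.1028] [0.5294 0.1569] 46.31 z [0.0672 0.0745 1.0685]
rails 2836 [0.5645 0.0579] [0.2501 0.3373] 9.27 z [0.0459 0.052  0.0569]
slats 7572 [0.5587 0.0574] [0.2384 0.3381] 9.44 z [0.0259 0.03   0.0345]
rack all 13879 [0.4808 0.0459] [0.4191 0.3408] 9.25 z [0.0224 0.0321 0.0759]
yellow 630 [ 0.4542 -0.2712] [0.0425 0.4004] 56.43 z [0.0201 0.0901 0.1237]
green 594 [ 0.3533 -0.2292] [0.0541 0.1966] 16.65 z [0.0224 0.1032 0.1235]
orange 815 [ 0.3159 -0.1523] [0.1004 0.0406] 84.34 z [0.0234 0.0374 0.0433]
side paddle 1031 [ 0.4698 -0.3572] [0.0352 0.0808] 89.28 z [0.0214 0.0602 0.1197]
side grip 438 [ 0.4702 -0.358 ] [0.0284 0.0506] 86.11 z [0.0718 0.099  0.1203]
side blade 400 [ 0.4665 -0.349 ] [0.084  0.0317] 13.65 z [0.0208 0.0377 0.0546]
```

Run:
```python
from h import *
X=np.load("top0.npy"); p=cv2.imread("pics/top0.png")
def rect(m,nm):
    q=X[m&(X[...,2]<.2)]; r=cv2.minAreaRect(q[:,:2].astype(np.float32)); print(nm,len(q),np.round(r[0],4),np.round(r[1],4),round(r[2],2),'med',np.round(np.median(q,0),4))
v,u=np.mgrid[:400,:640]
box=lambda a,b,c,d:(u>=a)&(u<=c)&(v>=b)&(v<=d)
Z=X[...,2]
rect(box(395,178,440,228)&(Z>.114),"grip top")
rect(box(140,90,185,235)&(Z>.07),"board")
rk=box(140,90,320,235)
rect(rk&(Z>.066),"board+tins");
a=np.radians(9.35); ex=np.array([np.cos(a),np.sin(a)]); ey=np.array([-ex[1],ex[0]])
q=X[rk&(Z>.02)&(Z<.2)]
L=np.c_[q[:,:2]@ex,q[:,:2]@ey,q[:,2]]
for n,m in(("board",L[:,2]>.0735),("rail",abs(L[:,2]-.052)<.003),("slat",abs(L[:,2]-.03)<.003)):
    print(n,np.round(np.percentile(L[m][:,0],[.5,50,99.5]),4),np.round(np.percentile(L[m][:,1],[.5,50,99.5]),4))
for n,b in(("blue",box(238,150,272,210)),("red",box(218,105,248,162))):
    q=X[b&(Z>.058)&(Z<.08)]; l=np.c_[q[:,:2]@ex,q[:,:2]@ey]; rect(b&(Z>.058),n); print(l.min(0),l.max(0),l.mean(0))
rect(box(395,125,432,175)&(Z>.015),"yellow");rect(box(355,235,402,258)&(Z>.015),"green")
```

```text
grip top 269 [ 0.47   -0.3614] [0.0243 0.0495] 84.73 med [ 0.4695 -0.3605  0.1203]
board 662 [0.5369 0.2201] [0.2482 0.015 ] 9.63 med [0.5324 0.2188 0.0747]
board+tins 1619 [0.5558 0.112 ] [0.2482 0.2347] 9.91 med [0.5509 0.0626 0.0707]
board [0.443  0.557  0.6879] [-0.0831  0.1289  0.1359]
rail [0.4418 0.5651 0.6903] [-0.2014 -0.0355  0.1248]
slat [0.442  0.5543 0.6787] [-0.2017 -0.0311  0.124 ]
blue 727 [0.5257 0.0038] [0.1258 0.0428] 12.53 med [0.5143 0.0006 0.0673]
[ 0.45679502 -0.10160187] [ 0.58142055 -0.05710625] [ 0.50772666 -0.08240396]
red 720 [0.6104 0.0511] [0.1316 0.0476] 16.22 med [0.6207 0.0528 0.0674]
[ 0.54789173 -0.07921721] [ 0.67554429 -0.02783294] [ 0.62093648 -0.04893658]
yellow 623 [ 0.5901 -0.3612] [0.0301 0.0804] 67.12 med [ 0.5757 -0.3542  0.089 ]
green 592 [ 0.3693 -0.2834] [0.0808 0.0299] 86.41 med [ 0.3661 -0.2763  0.1021]
```

Call:
apply_moves([
  [[0.8, 0.29, 0, -2.8, 1], [0.8, 0.29, 0, -2.8, 1], [0.8, 0.29, 0, -2.8, 1], [0.8, 0.29, 0, -2.8, 1], [0.8, 0.29, 0, -2.8, 1], [0.8, 0.29, 0, -2.8, 1], [0.8, 0.29, 0, -2.8, 1], [0.8, 0.29, 0, -2.8, 1]],
])

```text
clock: 0.82
eef_pos: [0.4107, -0.3821, 0.2479]
tool_rot: [0.999, -0.041, -0.0, -0.0]
ft_force: [0.7, -0.7, 0.1]
grip_width: 0.0857
grasp_force: 0.0
```

```bash
python3 -c "
from h import *
o=get_obs();print(o['joint_pos'],o['eef_pos'],o['tool_rot'])"
```

```text
[-7.49319900e-01  3.63421823e-01  1.73743681e-01  1.38181748e+00
 -9.09691552e-05  2.47376789e+00] [ 0.41069982 -0.3821207   0.24794152] [ 9.99169871e-01 -4.07362724e-02 -2.95084954e-04 -1.92998399e-04]
```

Call:
apply_moves([
  [[0.185, 0.065, -0.1, 7.16, 1], [0.185, 0.065, -0.1, 7.16, 1], [0.185, 0.065, -0.1, 7.16, 1], [0.185, 0.065, -0.1, 7.16, 1], [0.185, 0.065, -0.1, 7.16, 1], [0.185, 0.065, -0.1, 7.16, 1], [0.185, 0.065, -0.1, 7.16, 1], [0.185, 0.065, -0.1, 7.16, 1]],
])

```text
clock: 1.48
eef_pos: [0.4688, -0.362, 0.2156]
tool_rot: [0.895, 0.447, -0.0, -0.001]
ft_force: [-0.0, 0.6, -0.5]
grip_width: 0.0853
grasp_force: 0.0
```

Call:
apply_moves([
  [[0, 0, -0.1, 7.16, 1], [0, 0, -0.1, 7.16, 1], [0, 0, -0.1, 7.16, 1], [0, 0, -0.1, 7.16, 1], [0, 0, -0.1, 7.16, 1], [0, 0, -0.1, 7.16, 1], [0, 0, -0.1, 7.16, 1], [0, 0, -0.1, 7.16, 1]],
])

```text
clock: 2.15
eef_pos: [0.4684, -0.3621, 0.1836]
tool_rot: [0.571, 0.821, 0.0, -0.001]
ft_force: [-0.9, 1.3, 0.0]
grip_width: 0.0856
grasp_force: 0.0
```

Call:
apply_moves([
  [[0, 0, 0, 7.16, 1], [0, 0, 0, 7.16, 1], [0, 0, 0, 7.16, 1], [0, 0, 0, 7.16, 1], [0, 0, 0, 7.16, 1], [0, 0, 0, 7.16, 1], [0, 0, 0, 7.16, 1], [0, 0, 0, 7.16, 1]],
])

```text
clock: 2.82
eef_pos: [0.4683, -0.3621, 0.1837]
tool_rot: [0.108, 0.994, 0.0, -0.0]
ft_force: [-0.4, -0.9, -0.3]
grip_width: 0.0852
grasp_force: 0.0
```

Call:
apply_moves([
  [[0, 0, 0, 7.1, 1], [0, 0, 0, 1, 1], [0, 0, 0, 0, 1], [0, 0, 0, 0, 1]],
])

```text
clock: 3.15
eef_pos: [0.4685, -0.3622, 0.184]
tool_rot: [0.041, 0.999, 0.0, -0.0]
ft_force: [-0.2, -0.4, 1.0]
grip_width: 0.0851
grasp_force: 0.0
```

```bash
python3 -c "
from h import *
o=get_obs();print(o['joint_pos'],o['eef_pos'],np.degrees(Rotation.from_quat(o['tool_rot']).as_euler('zyx')))
p,d,X=look('side');cv2.imwrite('pics/s1.png',cv2.resize(p[60:200,220:440],None,fx=3,fy=3))
p,d,X=look('top');cv2.imwrite('pics/t1.png',cv2.resize(p[130:290,330:530],None,fx=3,fy=3))"
```

```text
[-6.58180218e-01  4.55853529e-01  1.46093313e-01  1.26155701e+00
  5.02158588e-06 -5.75470113e-01] [ 0.4684732  -0.36221844  0.18403571] [-1.75261056e+02 -2.34347833e-02 -1.79981517e+02]
```

View pics/s1.png

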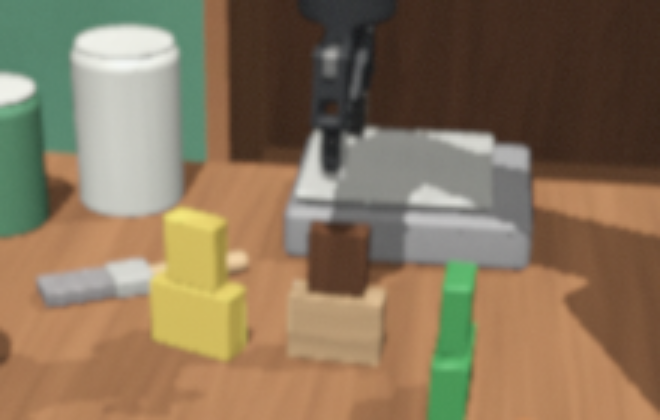

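The gripper is right above the dark grip of the paddle (side crop: paddle at 340,290), and the decoys are clear of it. I'll descend and grasp.

Call:
apply_moves([
  [[0.02, 0.02, -0.4, 0, 1], [0.02, 0, -0.4, 0, 1], [0, 0, -0.4, 0, 1], [0, 0, -0.4, 0, 1], [0, 0, -0.35, 0, 1], [0, 0, -0.25, 0, 1], [0, 0, 0, 0, 1], [0, 0, 0, 0, 1]],
])

```text
clock: 3.92
eef_pos: [0.4699, -0.3613, 0.096]
tool_rot: [0.04, 0.999, 0.0, -0.0]
ft_force: [-0.9, -0.3, -0.0]
grip_width: 0.0856
grasp_force: 0.0
```

Call:
apply_moves([
  [[0, 0, 0, 0, -1], [0, 0, 0, 0, -1], [0, 0, 0, 0, -1], [0, 0, 0, 0, -1], [0, 0, 0, 0, -1], [0, 0, 0, 0, -1], [0, 0, 0, 0, -1], [0, 0, 0, 0, -1]],
])

```text
clock: 4.58
eef_pos: [0.4706, -0.3619, 0.097]
tool_rot: [0.04, 0.999, -0.0, 0.001]
ft_force: [0.7, -0.3, 4.1]
grip_width: 0.0236
grasp_force: 59.5
```

Call:
apply_moves([
  [[0, 0, 0.2, 0, -1], [0, 0, 0.4, 0, -1], [0, 0, 0.5, 0, -1], [0, 0, 0.5, 0, -1], [0.05, 0.3, 0.4, 1, -1], [0.1, 0.5, 0, 1, -1], [0.1, 0.5, 0, 1, -1], [0.1, 0.5, 0, 1, -1]],
])

```text
clock: 5.25
eef_pos: [0.4838, -0.2887, 0.1764]
tool_rot: [0.005, 1.0, 0.0, -0.0]
ft_force: [0.2, -0.1, -3.0]
grip_width: 0.0232
grasp_force: 59.1
```

Call:
apply_moves([
  [[0.1, 0.55, 0, 1, -1], [0.1, 0.55, 0, 1, -1], [0.1, 0.55, 0, 1, -1], [0.1, 0.55, 0, 1, -1], [0.1, 0.55, 0, 1, -1], [0.1, 0.55, 0, 1, -1], [0.1, 0.55, 0, 1, -1], [0.1, 0.55, 0, 1, -1]],
])

```text
clock: 5.92
eef_pos: [0.5155, -0.1122, 0.176]
tool_rot: [-0.065, 0.998, 0.0, -0.001]
ft_force: [-0.1, 0.1, -2.2]
grip_width: 0.0232
grasp_force: 59.1
```

Call:
apply_moves([
  [[0.1, 0.5, 0, 1, -1], [0.1, 0.4, 0, 1, -1], [0, 0.2, 0, 0, -1], [0, 0, 0, 0, -1], [0, 0, 0, 0, -1]],
])

```text
clock: 6.33
eef_pos: [0.5237, -0.0696, 0.1761]
tool_rot: [-0.082, 0.997, -0.0, -0.001]
ft_force: [0.4, 0.3, -2.7]
grip_width: 0.0235
grasp_force: 59.2
```

```bash
python3 -c "
from h import *
o=get_obs();print(o['joint_pos'],o['eef_pos'],o['ft_force'],np.degrees(Rotation.from_quat(o['tool_rot']).as_euler('zyx')))
p,d,X=look('side');cv2.imwrite('pics/s2.png',cv2.resize(p[100:360,150:450],None,fx=2,fy=2))
"
```

```text
[-1.31711496e-01  3.38692637e-01 -5.29787966e-02  1.18021399e+00
 -6.95438833e-04 -2.96148360e-01] [ 0.52369059 -0.06957871  0.17605942] [ 0.39425569  0.26316895 -2.72819769] [ 1.70578422e+02 -6.70932208e-02  1.79968695e+02]
```

View pics/s2.png

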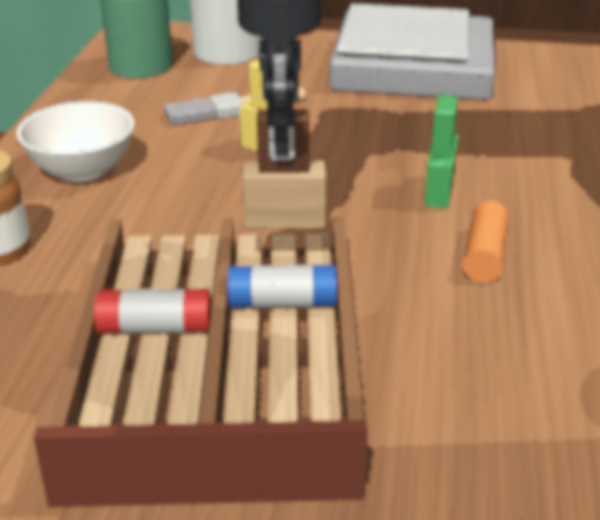

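The paddle (285,190) hangs behind the blue tin (283,287), centred on its lane. I'll lower it and push slowly.

Call:
apply_moves([
  [[0, 0, -0.2, 0, -1], [0, 0, -0.3, 0, -1], [0.02, 0, -0.3, 0, -1], [0, 0, -0.2, 0, -1], [0, 0, -0.07, 0, -1], [0, 0.05, 0, 0, -1], [-0.02, 0.1, 0, 0, -1], [-0.02, 0.14, 0, 0, -1]],
])

```text
clock: 7.05
eef_pos: [0.5238, -0.058, 0.1341]
tool_rot: [-0.081, 0.997, -0.0, 0.001]
ft_force: [1.0, 0.0, -1.7]
grip_width: 0.0234
grasp_force: 59.1
```

Call:
apply_moves([
  [[-0.025, 0.15, 0, 0, -1], [-0.025, 0.15, 0, 0, -1], [-0.025, 0.15, 0, 0, -1], [-0.025, 0.15, 0, 0, -1], [-0.025, 0.15, 0, 0, -1], [-0.025, 0.15, 0, 0, -1], [-0.025, 0.15, 0, 0, -1], [-0.025, 0.15, 0, 0, -1]],
])

```text
clock: 7.72
eef_pos: [0.5152, -0.0092, 0.1335]
tool_rot: [-0.082, 0.997, 0.0, -0.0]
ft_force: [0.1, -0.7, -2.4]
grip_width: 0.023
grasp_force: 59.2
```

Call:
apply_moves([
  [[-0.025, 0.15, 0, 0, -1], [-0.025, 0.15, 0, 0, -1], [-0.025, 0.15, 0, 0, -1], [-0.025, 0.15, 0, 0, -1], [-0.025, 0.15, 0, 0, -1], [-0.025, 0.15, 0, 0, -1], [-0.025, 0.15, 0, 0, -1], [-0.025, 0.15, 0, 0, -1]],
])

```text
clock: 8.38
eef_pos: [0.5073, 0.0387, 0.1335]
tool_rot: [-0.082, 0.997, -0.0, 0.0]
ft_force: [-0.6, 0.1, -3.1]
grip_width: 0.0235
grasp_force: 59.2
```

```bash
python3 -c "
from h import *
o=get_obs();print(o['joint_pos'],o['eef_pos'],o['ft_force'])
p,d,X=look('side');cv2.imwrite('pics/s3.png',cv2.resize(p[100:360,150:450],None,fx=2,fy=2))
"
```

```text
[ 7.61390711e-02  3.37981808e-01 -1.73741739e-01  1.05905209e+00
 -1.79834496e-05 -8.79704356e-02] [0.50728454 0.03869382 0.13350611] [-0.55353679  0.08269668 -3.1315936 ]
```

View pics/s3.png

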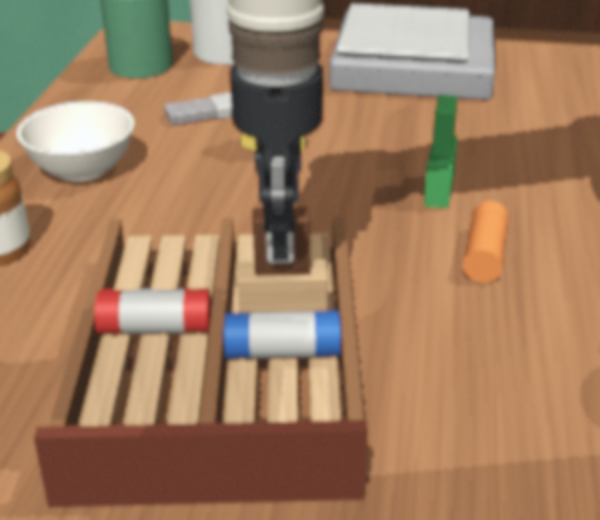

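The blue tin (283,335) rolls squarely ahead of the blade, and the red tin is undisturbed at (153,310). I'll keep pushing.

Call:
apply_moves([
  [[-0.025, 0.15, 0, 0, -1], [-0.025, 0.15, 0, 0, -1], [-0.025, 0.15, 0, 0, -1], [-0.025, 0.15, 0, 0, -1], [-0.025, 0.15, 0, 0, -1], [-0.025, 0.15, 0, 0, -1], [-0.025, 0.15, 0, 0, -1], [-0.025, 0.15, 0, 0, -1]],
])

```text
clock: 9.1
eef_pos: [0.4992, 0.0868, 0.1335]
tool_rot: [-0.082, 0.997, 0.0, -0.0]
ft_force: [-0.4, -0.3, -3.1]
grip_width: 0.0235
grasp_force: 59.2
```

Call:
apply_moves([
  [[-0.025, 0.15, 0, 0, -1], [-0.025, 0.15, 0, 0, -1], [-0.025, 0.15, 0, 0, -1], [-0.025, 0.15, 0, 0, -1], [-0.025, 0.14, 0, 0, -1], [-0.02, 0.12, 0, 0, -1], [-0.02, 0.1, 0, 0, -1], [0, 0.05, 0, 0, -1]],
])

```text
clock: 9.77
eef_pos: [0.4926, 0.1272, 0.1335]
tool_rot: [-0.082, 0.997, 0.0, -0.0]
ft_force: [-0.1, -0.6, -2.2]
grip_width: 0.0233
grasp_force: 59.2
```

```bash
python3 -c "
from h import *
o=get_obs();e=o['eef_pos'];print(o['joint_pos'],e,o['ft_force'],'ey',-.1625*e[0]+.9867*e[1])
p,d,X=look('side');cv2.imwrite('pics/s4.png',cv2.resize(p[100:360,150:450],None,fx=2,fy=2))
"
```

```text
[ 2.52540453e-01  3.38060122e-01 -1.73713307e-01  1.05915963e+00
  1.69910481e-04  8.77764139e-02] [0.49257576 0.12715934 0.13347609] [-0.11455905 -0.62474968 -2.17299173] ey 0.04542455733921538
```

View pics/s4.png

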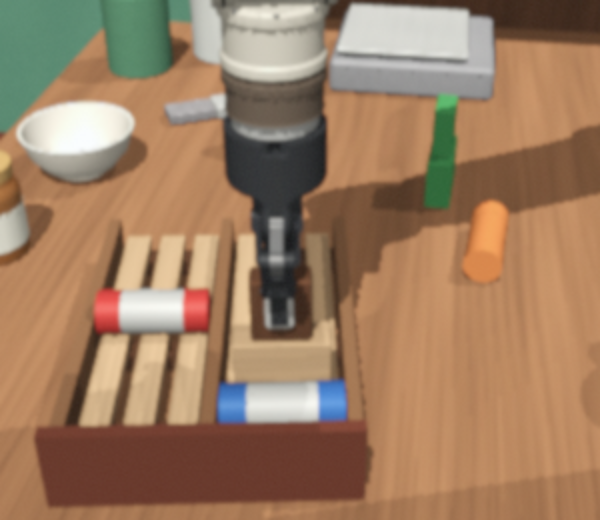

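The blue tin (283,402) now lies against the end board. I'll check its height and whether it is still.

```bash
python3 -c "
from h import *
for k in range(2):
    p,d,X=look('side')
    ex=X[...,0]*.9867+X[...,1]*.1625; ey=-X[...,0]*.1625+X[...,1]*.9867
    for n,l in(('blue',.5065),('red',.6245)):
        m=(abs(ex-l)<.042)&(ey>-.1)&(ey<.116)&(X[...,2]>.045)&(X[...,2]<.09)
        if n=='blue': m&=(ey>.075)
        A=np.c_[2*ey[m],2*X[...,2][m],np.ones(m.sum())]; s=np.linalg.lstsq(A,ey[m]**2+X[...,2][m]**2,rcond=None)[0]
        print(n,m.sum(),'axis ey,z',s[:2],'r',np.sqrt(s[2]+s[0]**2+s[1]**2),'top',np.percentile(X[...,2][m],98))
"
```

```text
blue 983 axis ey,z [0.08587028 0.05430243] r 0.015229430453337082 top 0.07062960722725119
red 907 axis ey,z [-0.04516059  0.05178164] r 0.017585609446560867 top 0.07047593159738338
blue 970 axis ey,z [0.08659941 0.05412298] r 0.01545431027796396 top 0.07059697287528274
red 909 axis ey,z [-0.04522332  0.05161237] r 0.017787013144487943 top 0.07054584936139277
```

It has not dropped yet: its top is still 70 mm up and it is about 5 mm short of the gap edge. I'll nudge it on.

Call:
apply_moves([
  [[-0.01, 0.07, 0, 0, -1], [-0.015, 0.1, 0, 0, -1], [-0.015, 0.1, 0, 0, -1], [-0.015, 0.08, 0, 0, -1], [0, 0.05, 0, 0, -1], [0, 0, 0, 0, -1], [0, 0, 0, 0, -1], [0, 0, 0, 0, -1]],
])

```text
clock: 10.58
eef_pos: [0.4906, 0.1425, 0.1335]
tool_rot: [-0.082, 0.997, -0.0, -0.0]
ft_force: [0.2, 0.4, -1.7]
grip_width: 0.0236
grasp_force: 59.2
```

```bash
cat > m.py <<'E'
from h import *
def tins():
    p,d,X=look('side')
    ex=X[...,0]*.9867+X[...,1]*.1625; ey=-X[...,0]*.1625+X[...,1]*.9867
    for n,l in(('blue',.5065),('red',.6245)):
        m=(abs(ex-l)<.042)&(ey>-.1)&(ey<.118)&(X[...,2]>.045)&(X[...,2]<.09)
        if n=='blue': m&=(ey>.083)
        A=np.c_[2*ey[m],2*X[...,2][m],np.ones(m.sum())]; s=np.linalg.lstsq(A,ey[m]**2+X[...,2][m]**2,rcond=None)[0]
        print(n,m.sum(),'axis ey,z',s[:2],'top',np.percentile(X[...,2][m],98),'front ey',np.percentile(ey[m],98))
    e=get_obs()['eef_pos'];print('paddle ey',-.1625*e[0]+.9867*e[1])
E
python3 -c "
from m import *
tins();tins()"
```

```text
blue 490 axis ey,z [0.10202092 0.05711754] top 0.0668465419380849 front ey 0.11172483485199412
red 909 axis ey,z [-0.04516254  0.05171971] top 0.07052364089623483 front ey -0.025608495531240776
paddle ey 0.06082943937143012
blue 488 axis ey,z [0.10194363 0.0565693 ] top 0.06647821334652416 front ey 0.11166721179112825
red 910 axis ey,z [-0.04520823  0.05171257] top 0.07052001913811996 front ey -0.025712937959771875
paddle ey 0.06079289812373534
```

The tin has dropped home: axis at ey 0.102, top at 66.5 mm. The red tin hasn't moved. Now I'll retreat, lift and return the paddle.

Call:
apply_moves([
  [[0.015, -0.1, 0, 0, -1], [0.03, -0.2, 0, 0, -1], [0.05, -0.3, 0, 0, -1], [0.05, -0.3, 0.1, 0, -1], [0.05, -0.3, 0.3, 0, -1], [0, -0.3, 0.4, 0, -1], [0, -0.3, 0.3, 0, -1], [0, -0.4, 0.1, 0, -1]],
])

```text
clock: 11.35
eef_pos: [0.4997, 0.053, 0.1839]
tool_rot: [-0.082, 0.997, 0.0, 0.002]
ft_force: [0.9, -0.2, -2.4]
grip_width: 0.0235
grasp_force: 59.4
```

Call:
apply_moves([
  [[-0.05, -0.5, 0, -1, -1], [-0.05, -0.6, 0, -1, -1], [-0.05, -0.6, 0, -1, -1], [-0.05, -0.6, 0, -1, -1], [-0.05, -0.6, 0, -1, -1], [-0.05, -0.6, 0, -1, -1], [-0.05, -0.6, 0, -1, -1], [-0.05, -0.6, 0, -1, -1]],
])

```text
clock: 12.02
eef_pos: [0.4817, -0.1361, 0.1819]
tool_rot: [-0.011, 1.0, -0.0, 0.0]
ft_force: [1.2, -0.8, -1.7]
grip_width: 0.0231
grasp_force: 59.3
```

Call:
apply_moves([
  [[-0.05, -0.6, 0, -1, -1], [-0.05, -0.6, 0, -1, -1], [-0.05, -0.6, 0, -1, -1], [-0.05, -0.6, 0, -1, -1], [-0.05, -0.6, 0, -1, -1], [-0.05, -0.6, 0, -1, -1], [0, -0.5, 0, 0, -1], [0, -0.3, 0, 0, -1]],
])

```text
clock: 12.68
eef_pos: [0.4692, -0.313, 0.1818]
tool_rot: [0.042, 0.999, -0.001, 0.0]
ft_force: [-0.1, 1.1, -2.2]
grip_width: 0.0234
grasp_force: 59.2
```

Call:
apply_moves([
  [[0, -0.2, 0, 0, -1], [0, -0.1, 0, 0, -1], [0, 0, 0, 0, -1], [0, 0, 0, 0, -1]],
])

```text
clock: 13.02
eef_pos: [0.4703, -0.3209, 0.1814]
tool_rot: [0.04, 0.999, 0.0, -0.0]
ft_force: [-0.4, 0.8, -2.0]
grip_width: 0.0231
grasp_force: 59.3
```

Call:
apply_moves([
  [[0, -0.4, 0, 0, -1], [0, -0.4, -0.2, 0, -1], [0, -0.2, -0.4, 0, -1], [0, 0, -0.4, 0, -1], [0, 0, -0.4, 0, -1], [0, 0, -0.3, 0, -1], [0, 0, -0.2, 0, -1], [0, 0, -0.1, 0, -1]],
])

```text
clock: 13.68
eef_pos: [0.4697, -0.3607, 0.0996]
tool_rot: [0.04, 0.999, 0.001, -0.001]
ft_force: [0.1, 0.4, -1.3]
grip_width: 0.0235
grasp_force: 59.4
```

Call:
apply_moves([
  [[0, 0, -0.04, 0, -1], [0, 0, -0.03, 0, -1], [0, 0, -0.02, 0, -1], [0, 0, 0, 0, -1]],
])

```text
clock: 14.02
eef_pos: [0.4708, -0.3618, 0.0986]
tool_rot: [0.04, 0.999, -0.0, 0.001]
ft_force: [0.5, -0.3, -2.5]
grip_width: 0.0235
grasp_force: 59.4
```

Call:
apply_moves([
  [[0, 0, -0.02, 0, -1], [0, 0, -0.02, 0, -1], [0, 0, 0, 0, -1], [0, 0, 0, 0, -1]],
])

```text
clock: 14.35
eef_pos: [0.4708, -0.3618, 0.097]
tool_rot: [0.04, 0.999, -0.0, 0.001]
ft_force: [0.2, -0.5, 0.3]
grip_width: 0.0234
grasp_force: 59.7
```

Just touching the bench. I'll settle it a hair more, then release.

Call:
apply_moves([
  [[0, 0, -0.01, 0, -1], [0, 0, 0, 0, -1], [0, 0, 0, 0, -0.3], [0, 0, 0, 0, 0.2], [0, 0, 0, 0, 0.6], [0, 0, 0, 0, 1], [0, 0, 0, 0, 1], [0, 0, 0, 0, 1]],
])

```text
clock: 15.02
eef_pos: [0.4703, -0.3614, 0.0957]
tool_rot: [0.04, 0.999, 0.0, -0.0]
ft_force: [-0.2, -0.2, -0.6]
grip_width: 0.0856
grasp_force: 0.0
```

Call:
apply_moves([
  [[0, 0, 0, 0, 1], [0, 0, 0, 0, 1], [0, 0, 0.2, 0, 1], [0, 0, 0.4, 0, 1], [0, 0, 0.6, 0, 1], [0, 0, 0.8, 0, 1], [0, 0, 0.8, 0, 1], [0, 0, 0.8, 0, 1]],
])

```text
clock: 15.68
eef_pos: [0.4701, -0.3613, 0.2419]
tool_rot: [0.04, 0.999, -0.0, 0.0]
ft_force: [0.5, -0.5, 0.1]
grip_width: 0.0852
grasp_force: 0.0
```

Call:
apply_moves([
  [[0, -0.3, 0, 0, 1], [-0.3, -0.3, 0, 0, 1], [-0.5, -0.3, 0, 0, 1], [-0.5, -0.3, 0, 0, 1], [-0.5, -0.3, 0, 0, 1], [-0.3, -0.3, 0, 0, 1], [0, 0, 0, 0, 1], [0, 0, 0, 0, 1]],
])

```text
clock: 16.35
eef_pos: [0.3858, -0.4341, 0.2404]
tool_rot: [0.041, 0.999, -0.0, 0.0]
ft_force: [0.2, 0.2, -0.6]
grip_width: 0.0851
grasp_force: 0.0
```

```bash
python3 -c "
from m import *
tins()
p,d,X=look('side');cv2.imwrite('pics/s5.png',p)
S=X
m=(S[...,2]>.07)&(S[...,2]<.13)&(abs(S[...,0]-.47)<.06)&(abs(S[...,1]+.36)<.05)
q=S[m];print(cv2.minAreaRect(q[:,:2].astype(np.float32)),q[:,2].max())
"
```

```text
blue 490 axis ey,z [0.10203439 0.05653331] top 0.06691955446424008 front ey 0.11154134918586081
red 912 axis ey,z [-0.04516777  0.05186859] top 0.07053568377409827 front ey -0.025779445710465643
paddle ey -0.49060194648550115
((0.47023269534111023, -0.3581640422344208), (0.029019013047218323, 0.05063895881175995), 83.49685668945312) 0.12166605742602304
```

View pics/s5.png

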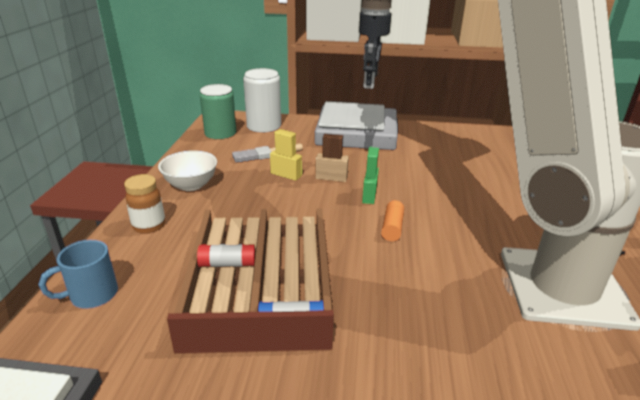

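The blue tin is sunk at the end board (290,307), the red tin is unmoved (226,255), the paddle stands upright (332,160), and the arm is clear.

```bash
python3 -c "
from h import *
print(order.job_done())"
```

```text
the job is handed in; nothing more can be done
None
```

The job is handed in: the blue-capped tin is down in the gap by the end board, the red-capped tin did not move, and the paddle stands upright where it started, with the gripper clear (about 16 s on the robot's clock).

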